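# Put the bell-forming dies away from the clamp fixture

### The job

Lift the hold-down finger off the stack of forming dies, swing it up until it stands nearly upright and leave it up before you take any die. Then take the stack apart and set each die flat on the middle of the spot of its own colour, on the felt pads, keeping the dies upright and not knocking the standing mouthpiece.

Things in the scene. Friction and masses are not known exactly. Their poses are not given: they have to be found in the camera images.
- steel_die: Round forming die (plain disc), bright steel, the bottom one of the stack at the start; diameter 64 mm, 20 mm thick, about 0.45 kg. Origin at the centre of its underside, z up along its axis. The four dies stand roughly concentric on the fixture's 12 mm thick base plate.
- steel_place: The steel die's place: round fixed plywood pad, 96 mm across, its top 10 mm above the table, covered in light blue felt with a flat (flush) round spot of the die's own colour (pale steel grey) in its middle, 84 mm across. Origin at the centre of the pad's underside, on the table; the spot is centred on it.
- black_die: Round forming die (plain disc), black nylon, second from the bottom of the stack at the start; diameter 52 mm, 20 mm thick, 0.06 kg. Origin at the centre of its underside, z up along its axis. The four dies stand roughly concentric on the fixture's 12 mm thick base plate.
- black_place: The black die's place: round fixed plywood pad, 96 mm across, its top 10 mm above the table, covered in light blue felt with a flat (flush) round spot of the die's own colour (black) in its middle, 72 mm across. Origin at the centre of the pad's underside, on the table; the spot is centred on it.
- brass_die: Round forming die (plain disc), yellow brass, third from the bottom of the stack at the start; diameter 40 mm, 20 mm thick, about 0.2 kg. Origin at the centre of its underside, z up along its axis. The four dies stand roughly concentric on the fixture's 12 mm thick base plate.
- brass_place: The brass die's place: round fixed plywood pad, 96 mm across, its top 10 mm above the table, covered in light blue felt with a flat (flush) round spot of the die's own colour (brass yellow) in its middle, 60 mm across. Origin at the centre of the pad's underside, on the table; the spot is centred on it.
- red_die: Round forming die (plain disc), red nylon, the top one of the stack at the start; diameter 28 mm, 20 mm thick, 0.02 kg. Origin at the centre of its underside, z up along its axis. The four dies stand roughly concentric on the fixture's 12 mm thick base plate.
- red_place: The red die's place: round fixed plywood pad, 96 mm across, its top 10 mm above the table, covered in light blue felt with a flat (flush) round spot of the die's own colour (red) in its middle, 48 mm across. Origin at the centre of the pad's underside, on the table; the spot is centred on it.
- finger: Hold-down finger of the blue fixture: 8 mm steel bar. Origin on its hinge, 96.5 mm up, 90 mm beyond the stack; y = hinge axis. At 0 it is level, points along its -x to the stack, its end (88 mm out) 0.5 mm over the red die's edge. Black ball handle, 18 mm, on a stem: centre at (-60, 0, +36) mm in this frame. Lifting turns it about +y, to 1.75 rad at most; stiff hinge (0.1 N m), stays where left.
- mouthpiece: Silver trumpet mouthpiece, 85 mm tall, standing loose on its 27 mm wide rim on the table beyond the felt pads on the left (+y) side; easily knocked over. Origin at the centre of its underside. To be left alone.
Things that resemble listed ones, but are neither listed nor needed, are in the scene too. What is shaped like the brass_place but green or pink is not meant.

How it is judged:
By the outcome, as a careful person would: the job done as asked, in the order asked, and still so for the second after the job is handed in, with the robot touching nothing.
It also fails if it takes over 118 s, if anything falls off the work surface, if the arm or the gripper's body presses on something with over 40 N, if the wrist force passes 120 N, or if a joint passes its speed limit or range.

### The arm

A 6-joint arm with a two-finger parallel gripper is mounted at the origin on the work surface. World frame = base frame: x ahead of the robot, y to its left, z up, the work surface at z = 0. Lengths are in m, angles in rad, forces in N, time in s.
With the tool pointing down it reaches from about 0.25 to 0.775 m from the base axis. Payload 4 kg.
Tool frame: the origin (TCP) lies between the finger pads; the fingertips stand 17 mm ahead of it and the grasp point (between the pads) lies 2 mm behind it; z points along the fingers, y is the line along which they close (so a half turn about z gives the same grasp; the last joint's range is limited). The gripper opens to 94 mm and grips with 3 to 60 N. Pads are 16 mm wide; open, the fingers measure 119 mm over their backs; the gripper's body (75 mm by 177 mm) begins 78 mm behind the grasp point.
Start: joints at [1.018, 0.087, 1.371, -0, 1.684, -0.103], TCP at [0.239, 0.495, 0.223] pointing down, gripper open.
Joint ranges: [-3.1, 3.1], [-0.76, 2.03], [0.27, 2.55], [-1.08, 4.22], [0.17, 2.65], [-2.57, 2.57]. Speed limits (rad/s): [2.79, 2.79, 3.14, 3.14, 3.14, 3.14].

### API

Orientations are given as a unit quaternion [x, y, z, w].
In Python, from rig import r, vision gives the robot as it stands.
- The arm moves only by the shell command python3 -m creep 'ROWS' [FORCE]. ROWS is text: rows parted by semicolons, each of 7 numbers parted by spaces: the shift along the tool's x, y, z in mm, then the turn, a rotation vector about the tool's x, y, z in degrees, then the finger opening in mm, from 0 to 94. A call has 1 to 12 rows; each row is the pose to reach, as a shift and turn from the pose commanded when the call began, along the tool's axes at that moment; what a row does not reach only later rows make up. A row lasts 1/12 s, in which the tool goes at most 41.7 mm and 7.16 degrees, less where a joint would pass 70% of its speed; a pose out of reach is approached as far as the arm can. A call with a gripper value outside its range is refused whole. The fingers move at their own pace and stop on an object; FORCE is the grip in N (left out, the last holds). Time passes only in rows, so rows that repeat a pose let the fingers close. It gives the time, the measured TCP pose, the force, the opening and the grip force at its end, in the units of the state.
- r.state(): the state, without advancing time (a new reading comes with each control period).
- vision.grab_frame(name): name is "side" or "top" or "wrist"; returns a dict with "img" (420x560x3 uint8, red, green, blue), "camera_matrix" (3x3 intrinsics, pixels), "k1" (the pictures are not rectified: a ray, as slopes to the right and down, at radius r is drawn at 1 + k1 r^2 times it, then the intrinsics apply), "R" (3x3) and "t" (3): a world point X has camera coordinates R X + t. Camera axes: x right, y down, z forward; pixel columns grow to the right and rows downward; lengths in m; the calibration is good to about 2 mm. A picture is of the moment at which its call begins. There is no depth.
- r.finish_job(): hands the job in; it is judged then, once.
The state is a dict: "time": time; "joints": joint angles; "qd": joint speeds; "joint_efforts": joint torques, N m; "eef_pos": TCP position; "tcp_rot": TCP orientation; "force": force on the tool from outside, world axes, zero at the start; "torque": the same for the moment, N m; "grip_width": opening from 0.0 (shut) to 1.0 (fully open); "grip_force": force on a finger pad.
Only numpy, scipy, OpenCV 4.12 (cv2) and the standard library are available. Lean on these libraries where they do the work, as an engineer would, in place of code of your own. Each camera call takes 0.05 s, during which the arm holds its last target. There are 200 camera calls.

## Working session

There is one attempt and no reset: what is moved stays moved. The work goes in short steps, Python scripts to look and compute and a shell command to move; the robot and the scene stay as the last step left them, time stands still between calls to the robot, and variables do not carry over. Pictures are saved under pics/ and viewed, at most 14 in all, crops included, and the job is handed in when it is done.

```bash
ls; mkdir -p pics; python3 - <<'E'
from rig import r, vision
import cv2,numpy as np
s=r.state(); print(s)
ims=[]
for n in ("top","side"):
    f=vision.grab_frame(n); cv2.imwrite(f"pics/{n}0.png",f["img"][:,:,::-1]); np.savez(f"{n}0.npz",**f); print(n,f["k1"],f["camera_matrix"].tolist(),f["R"].round(3).tolist(),f["t"])
E
```

```text
pics
{'time': 0.0, 'joints': array([ 1.01792756e+00,  8.79377605e-02,  1.37223363e+00, -2.71669222e-05,
        1.68358483e+00, -1.03050365e-01]), 'qd': array([ 0.00192633,  0.00014517,  0.00055523,  0.0007643 ,  0.00044525,
       -0.0005503 ]), 'joint_efforts': array([-1.54277321e-03, -3.40174019e+01, -3.02423644e+01,  7.16235093e-02,
        3.28696787e-02, -1.57137642e-04]), 'eef_pos': array([0.23886237, 0.49486345, 0.22132402]), 'tcp_rot': array([ 2.23019194e-01,  9.74813453e-01, -1.02847163e-03, -3.35675235e-04]), 'force': array([ 0.06636836, -0.54000586,  0.13710372]), 'torque': array([-0.00231955, -0.00322991, -0.00227914]), 'grip_force': 0.0, 'grip_width': 1.0029894397405312}
top 0.03629896943123662 [[385.864567269083, 0.0, 279.74656030869073], [0.0, 385.864567269083, 211.0577991138631], [0.0, 0.0, 1.0]] [[0.025, -0.999, -0.026], [-0.996, -0.023, -0.082], [0.081, 0.028, -0.996]] [-0.02383816  0.4629781   0.92269829]
side -0.033478367077388986 [[470.38294340994764, 0.0, 277.15382279569843], [0.0, 470.38294340994764, 209.12872961868666], [0.0, 0.0, 1.0]] [[0.858, -0.513, 0.005], [-0.308, -0.523, -0.795], [0.411, 0.68, -0.607]] [-0.41304629  0.20308076  0.97882215]
```

View pics/top0.png

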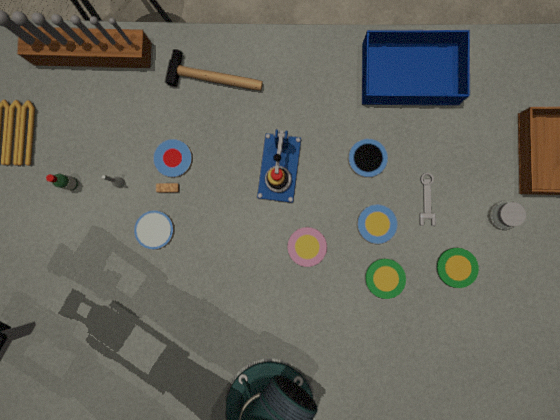

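View pics/side0.png

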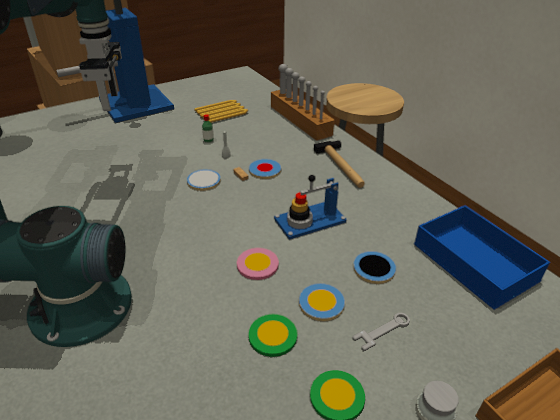

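The top view shows the pads with light-blue felt: red at (172,158), steel (154,229), black (368,158) and brass (377,224). The stack is at (277,178), the hinge at about (281,135) and the mouthpiece at about (112,181). The side view shows the finger level over the stack, with the ball at (312,178).

```bash
cat > h.py <<'E'
import numpy as np, cv2
from scipy.spatial.transform import Rotation as Rn
def ray(f,u,v):
    K=f["camera_matrix"]; k=float(f["k1"])
    s=cv2.undistortPoints(np.array([[[u,v]]],float),K,np.array([k,0,0,0,0]))[0,0]
    d=f["R"].T@np.array([s[0],s[1],1]); return -f["R"].T@f["t"], d/np.linalg.norm(d)
def onz(f,u,v,z):
    c,d=ray(f,u,v); return c+d*(z-c[2])/d[2]
def tri(rays):
    A=0;b=0
    for c,d in rays:
        P=np.eye(3)-np.outer(d,d);A=A+P;b=b+P@c
    return np.linalg.solve(A,b)
def proj(f,X):
    X=f["R"]@np.asarray(X)+f["t"]; s=X[:2]/X[2]; s=s*(1+float(f["k1"])*(s@s)); K=f["camera_matrix"]
    return K[:2,:2]@s+K[:2,2]
def blobs(f,cond,amin=40,box=None):
    im=f["img"]; hsv=cv2.cvtColor(im,cv2.COLOR_RGB2HSV).astype(int); m=cond(*[hsv[...,i] for i in range(3)]).astype(np.uint8)
    if box: b=np.zeros_like(m); x0,y0,x1,y1=box; b[y0:y1,x0:x1]=1; m=m*b
    out=[]
    for c in cv2.findContours(m,cv2.RETR_EXTERNAL,cv2.CHAIN_APPROX_NONE)[0]:
        if len(c)>=5 and cv2.contourArea(c)>=amin:
            e=cv2.fitEllipse(cv2.convexHull(c)); out.append((e[0],e[1],cv2.contourArea(c)))
    return out
def delta(s,pos,Rt=None):
    "tool-frame shift mm and rotvec deg from measured pose to target"
    R0=Rn.from_quat(s["tcp_rot"]); d=R0.inv().apply(np.asarray(pos)-s["eef_pos"])*1000
    w=(R0.inv()*Rt).as_rotvec(degrees=True) if Rt is not None else np.zeros(3)
    return d.round(1),w.round(2)
E
python3 - <<'E'
from h import *
ft=dict(np.load("top0.npz")); fs=dict(np.load("side0.npz"))
for n,f,bx in (("top",ft,(120,120,420,260)),("side",fs,(150,120,420,330))):
    print(n)
    for e in blobs(f,lambda h,s,v:(h>95)&(h<120)&(s>60)&(v>80),200,bx): print(np.round(e[0],1),np.round(e[1],1),e[2],onz(f,*e[0],.01).round(4))
    print(" yellow/red")
    for e in blobs(f,lambda h,s,v:((h<35)|(h>170))&(s>150)&(v>100),10,bx): print(np.round(e[0],1),np.round(e[1],1),e[2],onz(f,*e[0],.092).round(4),onz(f,*e[0],.01).round(4))
def crop(f,x0,y0,x1,y1,k): return cv2.resize(f["img"][y0:y1,x0:x1,::-1],None,fx=k,fy=k,interpolation=cv2.INTER_CUBIC)
a=crop(ft,245,120,315,215,6);b=crop(fs,265,160,355,245,4)
o=np.zeros((570,800,3),np.uint8);o[:570,:420]=a;o[:340,430:790]=b;cv2.imwrite("pics/c0.png",o)
E
```

```text
top
[153.2 229.4] [37.7 38.8] 1107.5 [0.4117 0.2982 0.01  ]
[377.  223.7] [38.3 39.4] 1141.5 [ 0.4386 -0.2501  0.01  ]
[367.7 157.5] [37.8 38.5] 1101.5 [ 0.6018 -0.2264  0.01  ]
[172.1 157.6] [36.9 37.7] 1052.0 [0.592  0.2599 0.01  ]
[277.8 168.2] [44.4 84.3] 1040.5 [ 0.5707 -0.005   0.01  ]
 yellow/red
[306.9 246.4] [22.4 22.5] 373.0 [ 0.3799 -0.0772  0.092 ] [ 0.3792 -0.0808  0.01  ]
[377.1 223.5] [22.1 22.6] 372.0 [ 0.4346 -0.232   0.092 ] [ 0.4392 -0.2502  0.01  ]
[276.5 175.3] [13.5 16. ] 91.5 [ 0.5385 -0.0054  0.092 ] [ 0.5529 -0.0021  0.01  ]
[172.  157.5] [17.5 18.2] 234.0 [0.5745 0.2344 0.092 ] [0.5922 0.2604 0.01  ]
side
[321.4 300.4] [34.  45.4] 1160.5 [ 0.4392 -0.2508  0.01  ]
[374.3 265.7] [28.6 42.3] 909.5 [ 0.6023 -0.2272  0.01  ]
[307.9 218.9] [33.9 68.1] 606.0 [ 0.5674 -0.0087  0.01  ]
[264.5 167.4] [17.1 31.7] 397.0 [0.5932 0.2602 0.01  ]
 yellow/red
[272.5 332.4] [24.7 30.4] 179.0 [ 0.2771 -0.3245  0.092 ] [ 0.3094 -0.2695  0.01  ]
[321.5 299.9] [20.4 27.6] 420.0 [ 0.3934 -0.3069  0.092 ] [ 0.4401 -0.2497  0.01  ]
[257.3 261.5] [17.5 25.2] 326.5 [ 0.3405 -0.1556  0.092 ] [ 0.3805 -0.0798  0.01  ]
[299.7 199.7] [14.3 15.8] 70.0 [ 0.5311 -0.0213  0.092 ] [0.5947 0.0711 0.01  ]
[264.5 166.9] [ 8. 15.] 82.0 [0.5309 0.1487 0.092 ] [0.5944 0.2621 0.01  ]
[323.1 118.5] [10.7 23.9] 35.0 [0.8292 0.3022 0.092 ] [0.9294 0.4345 0.01  ]
```

View pics/c0.png

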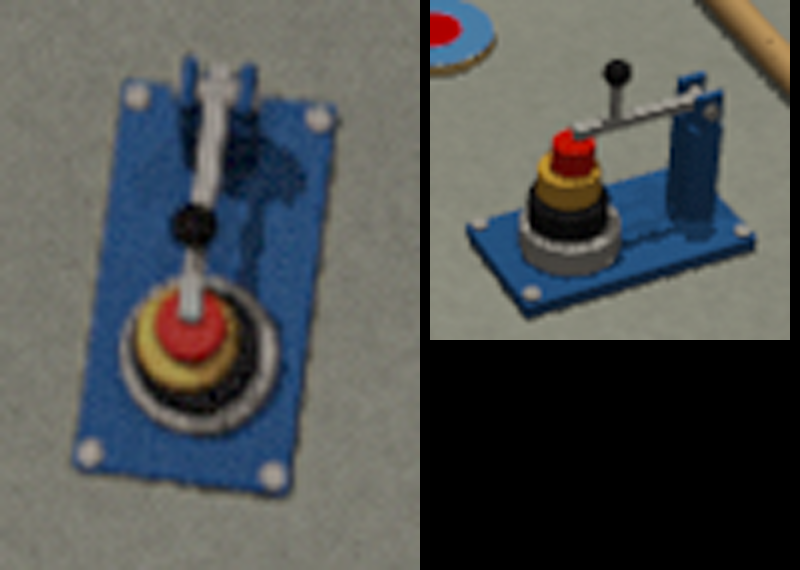

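The crops show the ball at top (277.2,157.7) and side (311.8,178), the hinge at top (281.2,135) and the centre of the red top face at (276.8,174.2). I'll work out the fixture frame and the ball's position from these.

```bash
cat >> h.py <<'E'
def down(phi): # tool down, tool y along fixture y, fixture x at yaw phi
    c,s=np.cos(phi),np.sin(phi); X=np.array([c,s,0]);Y=np.array([-s,c,0])
    return Rn.from_matrix(np.column_stack([-X,Y,[0,0,-1]]))
E
python3 - <<'E'
from h import *
from rig import r
ft=dict(np.load("top0.npz")); fs=dict(np.load("side0.npz"))
cp=lambda x,y:(x/6+245-.4,y/6+120-.4); cs=lambda x,y:((x-430)/4+265-.4,y/4+160-.4)
b=[onz(ft,*cp(*p),.013)[:2] for p in((90,452),(273,475),(135,97),(320,118))]
v=(b[2]+b[3]-b[0]-b[1]); w=(b[0]+b[2]-b[1]-b[3]); print("bolts mid",np.mean(b,0).round(4),"long",np.arctan2(v[1],v[0]),"short",np.arctan2(-w[0],w[1]))
ball=[ray(ft,*cp(193,226)),ray(fs,*cs(617,72))]; B=tri(ball); print("ball",B.round(4),[onz(f,*p,.1325).round(4) for f,p in((ft,cp(193,226)),(fs,cs(617,72)))])
H=onz(ft,*cp(217,90),.0965); print("hinge",H.round(4)); red=onz(ft,*cp(191,325),.092);print("red",red.round(4))
steel=onz(ft,*cp(200,353),.032);print("steel",steel.round(4)); d=H-steel;print(np.linalg.norm(d[:2]),np.arctan2(d[1],d[0]))
print("red side",onz(fs,*cs(573,138),.092), "mouth",onz(ft,108,179,.0),onz(ft,104,178,.085))
E
```

```text
bolts mid [ 0.5732 -0.0072] long -0.10193541424300101 short -0.1004428351053602
ball [ 0.5712 -0.007   0.1337] [array([ 0.5709, -0.0066,  0.1325]), array([ 0.5729, -0.0056,  0.1325])]
hinge [ 0.6313 -0.0129  0.0965]
red [ 0.5421 -0.0052  0.092 ]
steel [ 0.5415 -0.0068  0.032 ]
0.0900147124621857 -0.0685935780252166
red side [ 0.54502597 -0.00259704  0.092     ] mouth [0.53598468 0.42204491 0.        ] [0.52484666 0.3903241  0.085     ]
```

```bash
python3 - <<'E'
from h import *
from rig import r
s=r.state()
print(delta(s,[.5715,-.0068,.20],down(-.10)))
E
```

```text
(array([-517.7, -307.1,   21.9]), array([ -0.11,  -0.03, -20.04]))
```

```bash
python3 -m creep '-260 -153.5 11 0 0 -10 40;-260 -153.5 11 0 0 -10 40;-260 -153.5 11 0 0 -10 40;-260 -153.5 11 0 0 -10 40;-260 -153.5 11 0 0 -10 40;-260 -153.5 11 0 0 -10 40;-260 -153.5 11 0 0 -10 40;-517.7 -307 22 0 0 -20 40;-517.7 -307 22 0 0 -20 40;-517.7 -307 22 0 0 -20 40;-517.7 -307 22 0 0 -20 40;-517.7 -307 22 0 0 -20 40' 20
python3 -m creep '-64.3 -38.1 2.7 0 0 0 40;-64.3 -38.1 2.7 0 0 0 40;-64.3 -38.1 2.7 0 0 0 40'
python3 - <<'E'
from h import *
from rig import r
s=r.state(); print(s["time"])
print(delta(s,[.5715,-.0068,.20],down(-.10)))
E
```

```text
time: 1.1
eef_pos: [0.5114, 0.0842, 0.2041]
tcp_rot: [0.05, 0.999, 0.0, -0.0]
force: [-0.3, -0.1, 0.3]
grip_width: 0.422
grip_force: 0.0
time: 1.35
eef_pos: [0.574, 0.0373, 0.1992]
tcp_rot: [0.053, 0.999, -0.001, -0.001]
force: [-1.2, -0.6, -0.6]
grip_width: 0.427
grip_force: 0.0
1.35
(array([ -2.2, -44.1,  -0.7]), array([-0.11, -0.09, -0.37]))
```

```bash
python3 -m creep '-2 -44 0 0 0 0 40;-2 -44 0 0 0 0 40;-2 -44 0 0 0 0 40;-2 -44 0 0 0 0 40'
python3 - <<'E'
from h import *
from rig import r
s=r.state()
print(delta(s,[.5715,-.0068,.1305],down(-.10)))
E
```

```text
time: 1.68
eef_pos: [0.5682, -0.0017, 0.2016]
tcp_rot: [0.051, 0.999, 0.0, -0.0]
force: [-0.5, 0.1, -0.1]
grip_width: 0.422
grip_force: 0.0
(array([-3.9, -4.8, 71.1]), array([ 0.05, -0.04, -0.06]))
```

```bash
python3 -m creep '-4 -5 20 0 0 0 40;-4 -5 35 0 0 0 40;-4 -5 50 0 0 0 40;-4 -5 50 0 0 0 40;-4 -5 50 0 0 0 40'
python3 - <<'E'
from h import *
from rig import r,vision
for i in range(3):
    if i: f=vision.grab_frame("side" if i==1 else "top"); cv2.imwrite(f"pics/b{i}.png",cv2.resize(f["img"][130:250,230:390,::-1],None,fx=4,fy=4))
    s=r.state(); print(delta(s,[.5715,-.0068,.1305],down(-.10)))
E
```

```text
time: 2.1
eef_pos: [0.5713, -0.0061, 0.1511]
tcp_rot: [0.049, 0.999, 0.0, -0.001]
force: [0.2, -0.2, 0.4]
grip_width: 0.428
grip_force: 0.0
(array([-0.3, -0.6, 20.6]), array([ 0.03, -0.12,  0.06]))
(array([ 0.6, -0.4, 21.9]), array([0.02, 0.02, 0.05]))
(array([ 1.1, -0.2, 22.6]), array([0.02, 0.11, 0.03]))
```

View pics/b1.png

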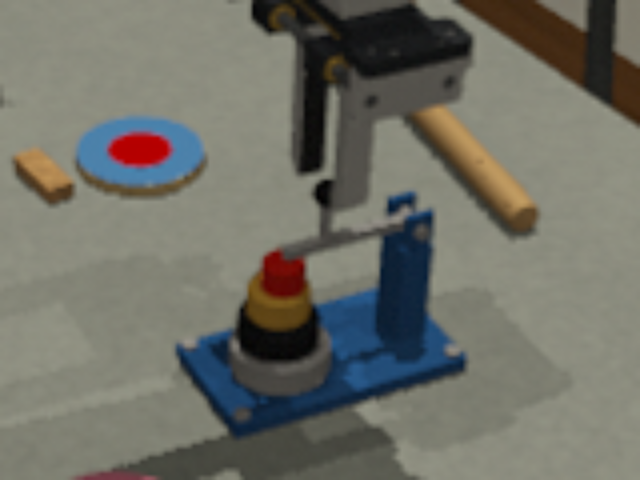

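The side view shows the ball at (325,192) between the fingertips, so I'll descend and grip it.

```bash
python3 -m creep '0 0 11 0 0 0 40;0 0 21 0 0 0 40;0 0 21 0 0 0 40;0 0 21 0 0 0 10;0 0 21 0 0 0 10;0 0 21 0 0 0 10;0 0 21 0 0 0 10;0 0 21 0 0 0 10;0 0 21 0 0 0 10' 15
python3 - <<'E'
from h import *
t=0
for t in np.arange(.15,1.66,.15):
    x=-60*np.cos(t)+36*np.sin(t)+60; z=60*np.sin(t)+36*np.cos(t)-36
    print(round(t,2),round(-x),round(-z))
E
```

```text
time: 2.95
eef_pos: [0.5725, -0.0069, 0.1312]
tcp_rot: [0.05, 0.999, 0.001, 0.001]
force: [0.3, 2.3, 0.8]
grip_width: 0.177
grip_force: 15.0
0.15 -6 -9
0.3 -13 -16
0.45 -22 -23
0.6 -31 -28
0.75 -41 -31
0.9 -51 -33
1.05 -61 -34
1.2 -72 -33
1.35 -82 -30
1.5 -92 -26
1.65 -101 -21
```

```bash
python3 -m creep '-6 0 -9 0 0 0 10;-13 0 -16 0 0 0 10;-22 0 -23 0 0 0 10;-31 0 -28 0 0 0 10;-41 0 -31 0 0 0 10;-51 0 -33 0 0 0 10;-61 0 -34 0 0 0 10;-72 0 -33 0 0 0 10;-82 0 -30 0 0 0 10;-92 0 -26 0 0 0 10;-95 0 -24 0 0 0 10;-95 0 -24 0 0 0 10' 15
python3 - <<'E'
from h import *
from rig import r,vision
f=vision.grab_frame("side"); cv2.imwrite(f"pics/d1.png",cv2.resize(f["img"][130:250,230:390,::-1],None,fx=4,fy=4))
s=r.state(); print(s["eef_pos"],s["force"])
E
```

```text
time: 3.95
eef_pos: [0.6699, -0.017, 0.1564]
tcp_rot: [0.05, 0.999, 0.0, 0.004]
force: [4.0, 4.6, 4.6]
grip_width: 0.165
grip_force: 15.1
[ 0.66969027 -0.0169821   0.15646746] [3.87631934 2.77625238 5.15490614]
```

View pics/d1.png

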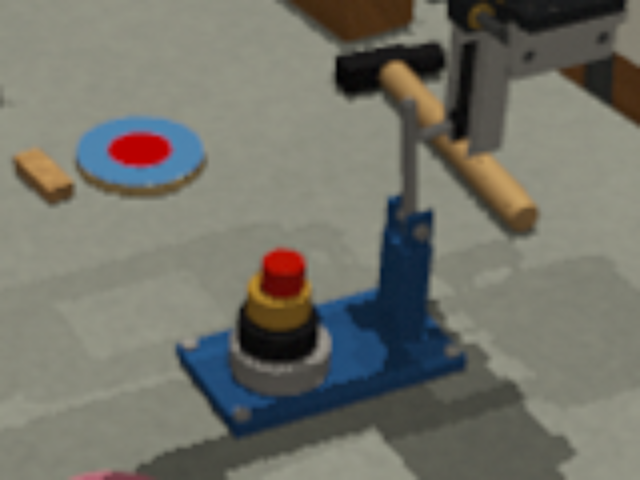

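The side view shows the bar upright at (408,150) and the stack undisturbed. I'll release the ball, rise clear and measure the dies.

```bash
python3 -m creep '0 0 0 0 0 0 40;0 0 0 0 0 0 40;0 0 0 0 0 0 40;0 0 0 0 0 0 40;0 0 -25 0 0 0 40;0 0 -55 0 0 0 40;0 0 -90 0 0 0 40;0 0 -90 0 0 0 40;75 130 -90 0 0 0 40;75 130 -90 0 0 0 40;75 130 -90 0 0 0 40;75 130 -90 0 0 0 40'
python3 - <<'E'
from h import *
from rig import r,vision
ft=vision.grab_frame("top");fs=vision.grab_frame("side")
np.savez("top1.npz",**ft);np.savez("side1.npz",**fs)
for f,bx in((ft,(255,150,300,210)),(fs,(280,175,325,240))):
    for nm,c,z in(("red",lambda h,s,v:((h<8)|(h>170))&(s>150)&(v>70),.092),("yel",lambda h,s,v:(h>12)&(h<35)&(s>110)&(v>80),.072),("blk",lambda h,s,v:(v<60),.052),("grey",lambda h,s,v:(s<50)&(v>80)&(v<300),.03)):
        for e in blobs(f,c,15,bx): print(nm,np.round(e[0],1),np.round(e[1],1),e[2],onz(f,*e[0],z).round(4))
cv2.imwrite("pics/e1.png",np.hstack([cv2.resize(f["img"][b:b+70,a:a+50,::-1],None,fx=8,fy=8,interpolation=cv2.INTER_CUBIC) for f,a,b in((ft,255,145),(fs,280,175))]))
E
```

```text
time: 5.0
eef_pos: [0.6031, 0.1224, 0.2445]
tcp_rot: [0.049, 0.999, 0.0, -0.001]
force: [0.8, 0.4, 0.4]
grip_width: 0.425
grip_force: 0.0
red [276.4 173.6] [11.3 12.1] 94.0 [ 0.5423 -0.0051  0.092 ]
yel [275.7 175.8] [16.7 17. ] 73.5 [ 0.5407 -0.0029  0.072 ]
blk [276.7 177.7] [21.1 21.7] 84.5 [ 0.5397 -0.0045  0.052 ]Traceback (most recent call last):
  File "<stdin>", line 7, in <module>
  File "h.py", line 23, in blobs
    e=cv2.fitEllipse(cv2.convexHull(c)); out.append((e[0],e[1],cv2.contourArea(c)))
cv2.error: OpenCV(4.12.0) /io/opencv/modules/imgproc/src/shapedescr.cpp:361: error: (-201:Incorrect size of input array) There should be at least 5 points to fit the ellipse in function 'fitEllipseNoDirect'
```

```bash
python3 - <<'E'
from h import *
from rig import r
s=r.state()
for z in(.16,.0925): print(delta(s,[.5423,-.0053,z],down(-.10)))
E
```

```text
(array([  48.2, -133.8,   84.8]), array([ 0.04, -0.05,  0.26]))
(array([  48.2, -133.8,  152.3]), array([ 0.04, -0.05,  0.26]))
```

```bash
python3 -m creep '48 -134 60 0 0 0 56;48 -134 60 0 0 0 56;48 -134 60 0 0 0 56;48 -134 60 0 0 0 56;48 -134 85 0 0 0 56;48 -134 110 0 0 0 56;48 -134 125 0 0 0 56;48 -134 125 0 0 0 56;48 -134 125 0 0 0 56'
python3 - <<'E'
from h import *
from rig import r,vision
for i in range(3):
    s=r.state(); print(delta(s,[.5423,-.0053,.0925],down(-.10)))
    if i<2: f=vision.grab_frame("side")
cv2.imwrite("pics/e2.png",cv2.resize(f["img"][130:250,230:390,::-1],None,fx=4,fy=4))
E
```

```text
time: 5.85
eef_pos: [0.5431, -0.0097, 0.1187]
tcp_rot: [0.051, 0.999, -0.0, -0.001]
force: [0.2, -0.0, 0.5]
grip_width: 0.596
grip_force: 0.0
(array([ 1.1,  4.3, 26.2]), array([-0.03, -0.16, -0.11]))
(array([ 2.2,  4. , 27.7]), array([-0.02,  0.01, -0.09]))
(array([ 2.9,  3.8, 28.6]), array([-0.02,  0.12, -0.07]))
```

View pics/e2.png

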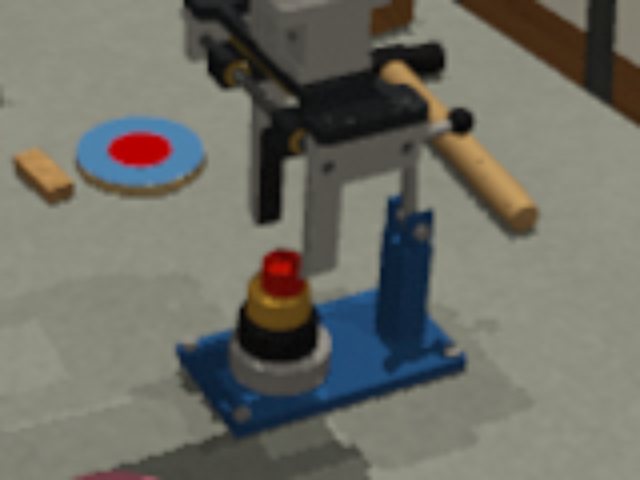

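The side view shows the open fingers straddling the red die at (283,270), still high.

```bash
python3 -m creep '3 4 14 0 0 0 56;3 4 24 0 0 0 56;3 4 28 0 0 0 56;3 4 28 0 0 0 56;3 4 28 0 0 0 56;3 4 28 0 0 0 18;3 4 28 0 0 0 18;3 4 28 0 0 0 18;3 4 28 0 0 0 18;3 4 28 0 0 0 18;3 4 28 0 0 0 18;3 4 28 0 0 0 18' 12
python3 - <<'E'
from h import *
from rig import r,vision
s=r.state(); print(delta(s,[.5423,-.0053,.0925],down(-.10)))
print(delta(s,[.5925,.260,.15],down(-.10)))
E
```

```text
time: 6.95
eef_pos: [0.5415, -0.0045, 0.0921]
tcp_rot: [0.05, 0.999, 0.0, 0.0]
force: [-0.9, -0.3, 0.6]
grip_width: 0.29
grip_force: 12.0
(array([-0.9, -0.7, -0.4]), array([ 0.  ,  0.03, -0.04]))
(array([-24.2, 268.3, -57.8]), array([ 0.  ,  0.03, -0.04]))
```

```bash
python3 -m creep '0 0 -10 0 0 0 18;0 0 -35 0 0 0 18;0 0 -58 0 0 0 18;0 30 -58 0 0 0 18;-6 65 -58 0 0 0 18;-10 105 -58 0 0 0 18;-13 145 -58 0 0 0 18;-17 185 -58 0 0 0 18;-20 225 -58 0 0 0 18;-24 258 -58 0 0 0 18;-24 268 -58 0 0 0 18;-24 268 -58 0 0 0 18'
python3 -m creep '0 0 0 0 0 0 18;0 0 20 0 0 0 18;0 0 45 0 0 0 18;0 0 75 0 0 0 18;0 0 95 0 0 0 18;0 0 100 0 0 0 18;0 0 100 0 0 0 18;0 0 100 0 0 0 18'
python3 - <<'E'
from h import *
from rig import r,vision
f=vision.grab_frame("side"); s=r.state(); print(s["force"],s["eef_pos"],delta(s,[.5925,.260,.030],down(-.10)))
cv2.imwrite("pics/e3.png",cv2.resize(f["img"][100:220,170:330,::-1],None,fx=4,fy=4))
E
```

```text
time: 7.95
eef_pos: [0.5918, 0.2624, 0.1497]
tcp_rot: [0.048, 0.999, 0.0, -0.0]
force: [0.4, 0.1, -0.2]
grip_width: 0.292
grip_force: 12.0
time: 8.62
eef_pos: [0.5928, 0.2586, 0.0512]
tcp_rot: [0.051, 0.999, 0.0, 0.001]
force: [0.5, -0.4, 0.3]
grip_width: 0.297
grip_force: 12.0
[-0.07799574 -0.18556475  0.2592825 ] [0.59349854 0.25912257 0.05217911] (array([ 1.2,  0.7, 22.2]), array([ 0.07,  0.19, -0.11]))
```

View pics/e3.png

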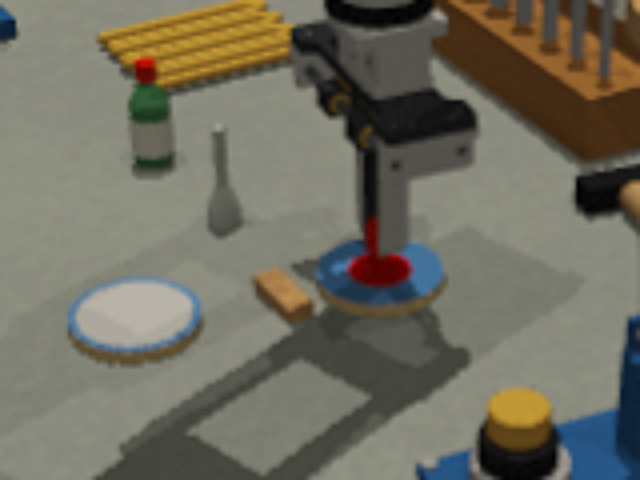

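The side view shows the red die held over the red spot at (380,268). The mouthpiece at (223,190) is clear.

```bash
python3 -m creep '1 1 10 0 0 0 18;1 1 17 0 0 0 18;1 1 20 0 0 0 18;1 1 21 0 0 0 18;1 1 21 0 0 0 18;1 1 21 0 0 0 18'; python3 -m creep '0 0 0.5 0 0 0 18;0 0 1 0 0 0 18;0 0 1 0 0 0 18'
```

```text
time: 9.17
eef_pos: [0.5911, 0.2609, 0.0297]
tcp_rot: [0.05, 0.999, -0.0, 0.0]
force: [-2.0, -1.4, 5.2]
grip_width: 0.29
grip_force: 12.0
time: 9.42
eef_pos: [0.5911, 0.2609, 0.0296]
tcp_rot: [0.05, 0.999, -0.0, 0.0]
force: [-4.2, -1.7, 7.4]
grip_width: 0.301
grip_force: 12.0
```

```bash
python3 -m creep '0 0 0 0 0 0 50;0 0 0 0 0 0 50;0 0 0 0 0 0 50;0 0 -3 0 0 0 50;0 0 -15 0 0 0 50;0 0 -45 0 0 0 50;0 0 -80 0 0 0 50;0 0 -118 0 0 0 60;0 -40 -118 0 0 0 60;0 -80 -118 0 0 0 60;0 -120 -118 0 0 0 60;0 -120 -118 0 0 0 60'
python3 - <<'E'
from h import *
from rig import r,vision
f=vision.grab_frame("top");fs=vision.grab_frame("side");s=r.state()
Y=lambda h,s,v:(h>12)&(h<35)&(s>110)&(v>80)
for g,bx in((f,(255,150,300,210)),(fs,(280,175,325,240))):
  for e in blobs(g,Y,25,bx): print("brass",np.round(e[0],1),np.round(e[1],1),e[2],onz(g,*e[0],.072).round(4))
for e in blobs(f,lambda h,s,v:((h<8)|(h>170))&(s>150)&(v>40),25,(150,130,200,190)): print("red",np.round(e[0],1),np.round(e[1],1),e[2],onz(f,*e[0],.01))
cv2.imwrite("pics/e4.png",np.hstack([cv2.resize(g["img"][b:b+70,a:a+50,::-1],None,fx=8,fy=8,interpolation=cv2.INTER_CUBIC) for g,a,b in((f,255,145),(fs,240,135))]))
E
```

```text
time: 10.42
eef_pos: [0.5792, 0.1352, 0.1474]
tcp_rot: [0.053, 0.999, -0.002, 0.001]
force: [0.1, -0.0, 0.0]
grip_width: 0.636
grip_force: 0.0
brass [275.8 175.6] [17.  17.4] 213.5 [ 0.5413 -0.003   0.072 ]
brass [299.2 204.1] [15.1 16.6] 177.5 [ 0.5357 -0.0131  0.072 ]
red [172.1 157.3] [17.5 18.6] 198.0 [0.59269583 0.26006803 0.01      ]
```

View pics/e4.png

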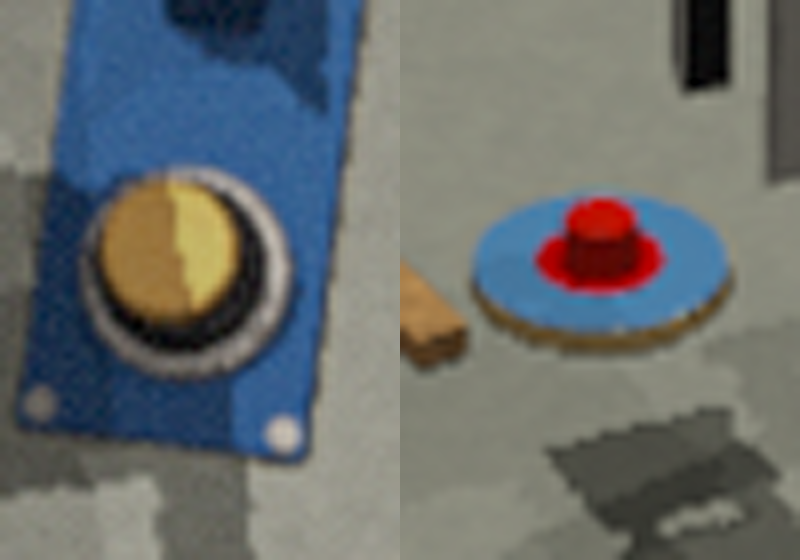

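Red stands upright in the middle of its spot, and the brass top face is centred at top (275.8,175.6). Brass is next.

```bash
python3 - <<'E'
from h import *
from rig import r
s=r.state(); print(delta(s,[.5413,-.003,.0725],down(-.10)))
E
```

```text
(array([  23.2, -146.4,   74.3]), array([ 0.05,  0.07, -0.21]))
```

```bash
python3 -m creep '7 -40 0 0 0 0 70;14 -80 0 0 0 0 70;20 -120 0 0 0 0 70;23 -146 15 0 0 0 70;23 -146 40 0 0 0 70;23 -146 55 0 0 0 70;23 -146 55 0 0 0 70;23 -146 55 0 0 0 70;23 -146 55 0 0 0 70'
python3 - <<'E'
from h import *
from rig import r,vision
vision.grab_frame("side")
s=r.state(); print(delta(s,[.5413,-.003,.0725],down(-.10)))
E
```

```text
time: 11.27
eef_pos: [0.5427, -0.0005, 0.0921]
tcp_rot: [0.05, 0.999, 0.0, 0.001]
force: [-0.4, -0.1, 0.5]
grip_width: 0.743
grip_force: 0.0
(array([ 1.4, -2.5, 20. ]), array([0.01, 0.17, 0.05]))
```

```bash
python3 -m creep '1 -2 10 0 0 0 70;1 -2 18 0 0 0 70;1 -2 20 0 0 0 70;1 -2 20 0 0 0 70;1 -2 20 0 0 0 30;1 -2 20 0 0 0 30;1 -2 20 0 0 0 30;1 -2 20 0 0 0 30;1 -2 20 0 0 0 30;1 -2 20 0 0 0 30;1 -2 20 0 0 0 30;1 -2 20 0 0 0 30' 25
python3 - <<'E'
from h import *
from rig import r,vision
s=r.state(); print(delta(s,[.5413,-.003,.0725],down(-.10)))
print(delta(s,[.4395,-.2502,.0305],down(-.10)))
E
```

```text
time: 12.32
eef_pos: [0.5406, -0.0032, 0.0712]
tcp_rot: [0.05, 0.999, 0.0, 0.0]
force: [-0.1, 1.0, 1.0]
grip_width: 0.42
grip_force: 25.0
(array([-0.6,  0.3, -1.3]), array([ 0.02,  0.04, -0.04]))
(array([  75.8, -255.9,   40.5]), array([ 0.02,  0.04, -0.04]))
```

```bash
python3 -m creep '0 0 -8 0 0 0 30;0 0 -30 0 0 0 30;0 0 -55 0 0 0 30;6 -25 -55 0 0 0 30;18 -60 -55 0 0 0 30;29 -97 -55 0 0 0 30;40 -135 -55 0 0 0 30;51 -172 -55 0 0 0 30;62 -210 -55 0 0 0 30;72 -244 -55 0 0 0 30;76 -256 -55 0 0 0 30;76 -256 -55 0 0 0 30'
python3 -m creep '0 0 0 0 0 0 30;0 0 20 0 0 0 30;0 0 45 0 0 0 30;0 0 70 0 0 0 30;0 0 75 0 0 0 30;0 0 75 0 0 0 30;0 0 75 0 0 0 30'
python3 - <<'E'
from h import *
from rig import r,vision
vision.grab_frame("side")
s=r.state(); print(delta(s,[.4395,-.2502,.0295],down(-.10)))
E
```

```text
time: 13.32
eef_pos: [0.4374, -0.2531, 0.1257]
tcp_rot: [0.053, 0.999, -0.0, -0.001]
force: [0.7, -0.1, -1.7]
grip_width: 0.417
grip_force: 25.0
time: 13.9
eef_pos: [0.4398, -0.2496, 0.0515]
tcp_rot: [0.05, 0.999, 0.0, 0.0]
force: [-0.3, 0.5, -1.4]
grip_width: 0.417
grip_force: 25.0
(array([ 0.9,  0.1, 22.9]), array([-0.06,  0.13,  0.03]))
```

```bash
python3 -m creep '1 0 10 0 0 0 30;1 0 17 0 0 0 30;1 0 20 0 0 0 30;1 0 21 0 0 0 30;1 0 22 0 0 0 30;1 0 22 0 0 0 30;1 0 22 0 0 0 30'
```

```text
time: 14.53
eef_pos: [0.4383, -0.2506, 0.0291]
tcp_rot: [0.05, 0.999, -0.0, 0.0]
force: [-1.1, 0.4, -0.4]
grip_width: 0.416
grip_force: 25.0
```

```bash
python3 -m creep '0 0 0.5 0 0 0 30;0 0 1 0 0 0 30;0 0 1 0 0 0 30'
```

```text
time: 14.78
eef_pos: [0.4383, -0.2506, 0.0291]
tcp_rot: [0.05, 0.999, -0.0, 0.0]
force: [-3.2, 1.4, 6.0]
grip_width: 0.418
grip_force: 25.0
```

Contact. I'll release, retreat, and measure the black die.

```bash
python3 -m creep '0 0 0 0 0 0 60;0 0 0 0 0 0 60;0 0 0 0 0 0 60;0 0 -3 0 0 0 60;0 0 -15 0 0 0 60;0 0 -45 0 0 0 60;0 0 -80 0 0 0 60;-10 30 -85 0 0 0 70;-20 68 -85 0 0 0 80;-32 106 -85 0 0 0 80;-32 106 -85 0 0 0 80;-32 106 -85 0 0 0 80'
python3 - <<'E'
from h import *
from rig import r,vision
f=vision.grab_frame("top");fs=vision.grab_frame("side");s=r.state()
for e in blobs(f,lambda h,s,v:(v<60)&(s<140),100,(255,165,300,210)): print("black",np.round(e[0],1),np.round(e[1],1),e[2],onz(f,*e[0],.052).round(4))
for e in blobs(f,lambda h,s,v:(h>12)&(h<35)&(s>110)&(v>60),25,(350,200,405,250)): print("brass",np.round(e[0],1),np.round(e[1],1),e[2],onz(f,*e[0],.01))
print(delta(s,[.540,-.0045,.0525],down(-.10)))
cv2.imwrite("pics/e5.png",np.hstack([cv2.resize(g["img"][b:b+70,a:a+50,::-1],None,fx=8,fy=8,interpolation=cv2.INTER_CUBIC) for g,a,b in((f,255,145),(fs,297,262))]))
E
```

```text
time: 15.78
eef_pos: [0.4812, -0.1465, 0.113]
tcp_rot: [0.048, 0.999, -0.0, 0.0]
force: [-0.3, -0.8, 0.2]
grip_width: 0.849
grip_force: 0.0
black [277.2 178. ] [20.4 21. ] 317.0 [ 0.5391 -0.0056  0.052 ]
brass [373.1 222.6] [14.9 22.1] 195.5 [ 0.44112163 -0.24057108  0.01      ]
(array([-44.9, 149.2,  60.1]), array([-0.03, -0.02, -0.02]))
```

View pics/e5.png

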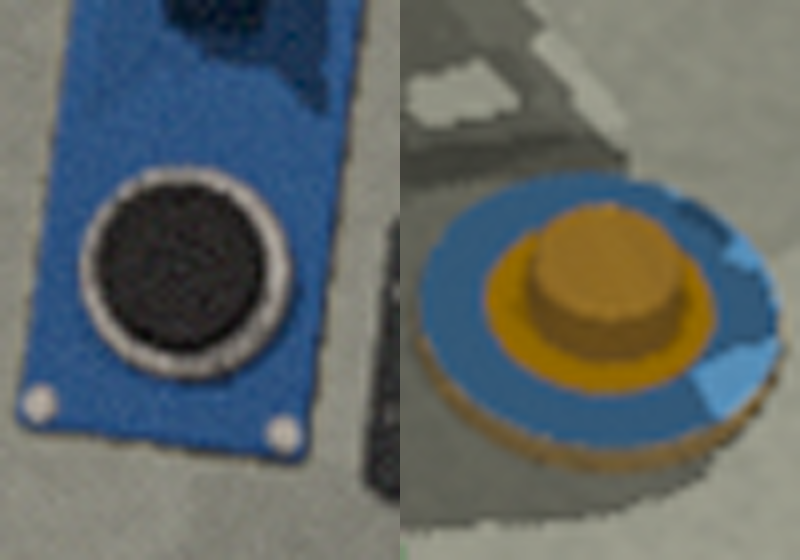

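The brass die is centred on its spot. The black top face is at top (277.2,178), and the steel rim shows around it, centred near (278,179).

```bash
python3 -m creep '-12 38 0 0 0 0 80;-24 76 0 0 0 0 80;-35 114 0 0 0 0 80;-44 148 0 0 0 0 80;-44 148 20 0 0 0 80;-44 148 40 0 0 0 80;-44 148 42 0 0 0 80;-44 148 42 0 0 0 80'
python3 - <<'E'
from h import *
from rig import r,vision
vision.grab_frame("side")
s=r.state(); print(delta(s,[.5391,-.0056,.0515],down(-.10)))
E
```

```text
time: 16.55
eef_pos: [0.5378, -0.0064, 0.0691]
tcp_rot: [0.051, 0.999, 0.0, -0.002]
force: [-0.4, -0.1, 0.0]
grip_width: 0.849
grip_force: 0.0
(array([-0.1,  1. , 19.1]), array([-0.01, -0.07, -0.16]))
```

```bash
python3 -m creep '0 1 10 0 0 0 80;0 1 17 0 0 0 80;0 1 19 0 0 0 80;0 1 19 0 0 0 80;0 1 19 0 0 0 42;0 1 19 0 0 0 42;0 1 19 0 0 0 42;0 1 19 0 0 0 42;0 1 19 0 0 0 42;0 1 19 0 0 0 42;0 1 19 0 0 0 42;0 1 19 0 0 0 42' 15
python3 - <<'E'
from h import *
from rig import r,vision
s=r.state(); print(delta(s,[.5391,-.0056,.0515],down(-.10)))
print(delta(s,[.602,-.2268,.03],down(-.10)))
E
```

```text
time: 17.6
eef_pos: [0.5395, -0.0042, 0.0522]
tcp_rot: [0.05, 0.999, 0.0, 0.0]
force: [0.5, 0.9, 1.0]
grip_width: 0.547
grip_force: 15.0
(array([ 0.3, -1.4,  0.7]), array([ 0.01,  0.03, -0.04]))
(array([ -84.5, -215.2,   22.2]), array([ 0.01,  0.03, -0.04]))
```

```bash
python3 -m creep '0 0 -8 0 0 0 42;0 0 -30 0 0 0 42;0 0 -50 0 0 0 42;0 -25 -55 0 0 0 42;0 -60 -55 0 0 0 42;0 -98 -55 0 0 0 42;0 -135 -55 0 0 0 42;-20 -165 -55 0 0 0 42;-45 -192 -55 0 0 0 42;-70 -210 -55 0 0 0 42;-84 -215 -55 0 0 0 42;-84 -215 -55 0 0 0 42'
python3 -m creep '0 0 0 0 0 0 42;0 0 20 0 0 0 42;0 0 45 0 0 0 42;0 0 60 0 0 0 42;0 0 62 0 0 0 42;0 0 62 0 0 0 42'
python3 - <<'E'
from h import *
from rig import r,vision
vision.grab_frame("side")
s=r.state(); print(delta(s,[.602,-.2268,.03],down(-.10)))
E
```

```text
time: 18.6
eef_pos: [0.6028, -0.2289, 0.1063]
tcp_rot: [0.051, 0.999, -0.0, 0.0]
force: [-0.6, -0.3, -0.5]
grip_width: 0.551
grip_force: 15.0
time: 19.1
eef_pos: [0.5996, -0.2252, 0.0437]
tcp_rot: [0.05, 0.999, 0.001, -0.002]
force: [-0.5, -0.4, -0.1]
grip_width: 0.546
grip_force: 15.0
(array([-1.3, -0.8, 15.4]), array([ 0.01, -0.02,  0.  ]))
```

```bash
python3 -m creep '-1 -1 8 0 0 0 42;-1 -1 12 0 0 0 42;-1 -1 14 0 0 0 42;-1 -1 15 0 0 0 42;-1 -1 15 0 0 0 42;-1 -1 15 0 0 0 42'; python3 -m creep '0 0 0.5 0 0 0 42;0 0 1 0 0 0 42;0 0 1 0 0 0 42'
```

```text
time: 19.65
eef_pos: [0.6023, -0.2278, 0.0302]
tcp_rot: [0.05, 0.999, -0.0, 0.0]
force: [-0.3, -0.0, 1.2]
grip_width: 0.548
grip_force: 15.0
time: 19.9
eef_pos: [0.6024, -0.2278, 0.0302]
tcp_rot: [0.05, 0.999, -0.0, 0.0]
force: [-2.6, 1.3, 4.7]
grip_width: 0.552
grip_force: 15.0
```

```bash
python3 -m creep '0 0 0 0 0 0 75;0 0 0 0 0 0 75;0 0 0 0 0 0 75;0 0 -3 0 0 0 75;0 0 -15 0 0 0 75;0 0 -45 0 0 0 75;0 0 -75 0 0 0 75;28 10 -80 0 0 0 94;56 30 -80 0 0 0 94;84 55 -80 0 0 0 94;84 85 -80 0 0 0 94;84 85 -80 0 0 0 94'
python3 - <<'E'
from h import *
from rig import r,vision
f=vision.grab_frame("top");fs=vision.grab_frame("side");s=r.state()
for g,bx in((f,(255,160,300,200)),(fs,(278,200,325,238))):
  for e in blobs(g,lambda h,s,v:(s<70)&(v>60),200,bx): print("steel",np.round(e[0],1),np.round(e[1],1),e[2],onz(g,*e[0],.032).round(4))
print(delta(s,[.540,-.006,.031],down(-.10)))
cv2.imwrite("pics/e6.png",np.hstack([cv2.resize(g["img"][b:b+70,a:a+50,::-1],None,fx=8,fy=8,interpolation=cv2.INTER_CUBIC) for g,a,b in((f,255,145),(fs,350,228))]))
E
```

```text
time: 20.9
eef_pos: [0.5262, -0.1305, 0.1099]
tcp_rot: [0.049, 0.999, 0.001, 0.0]
force: [0.0, 0.3, 0.3]
grip_width: 0.996
grip_force: 0.0
steel [277.7 178.5] [26.3 26.8] 522.5 [ 0.5412 -0.0062  0.032 ]
steel [295.7 208.5] [36.5 42.2] 771.5 [0.5481 0.02   0.032 ]
(array([  0.5, 129. ,  79.1]), array([-0.06,  0.13,  0.07]))
```

View pics/e6.png

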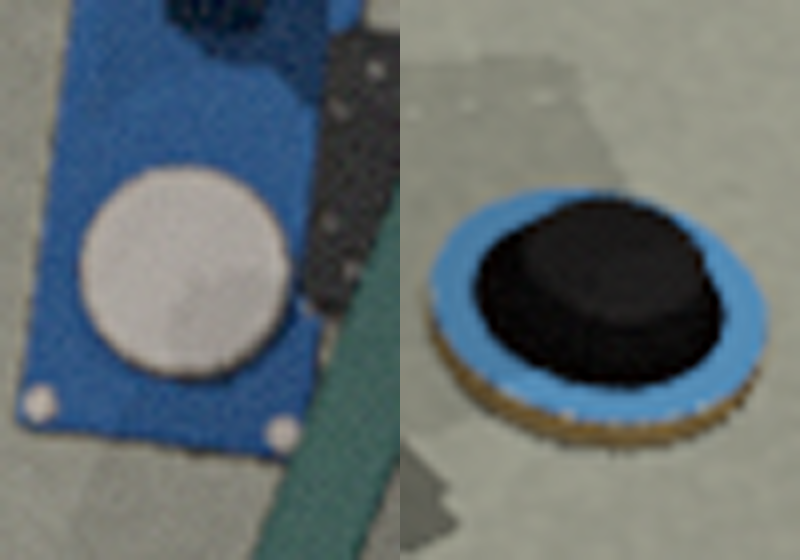

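The black die is centred on its spot, and the steel die is at top (277.7,178.5).

```bash
python3 -m creep '0 38 0 0 0 0 94;-1 76 0 0 0 0 94;-1 112 0 0 0 0 94;-1 129 10 0 0 0 94;-1 129 30 0 0 0 94;-1 129 50 0 0 0 94;-1 129 52 0 0 0 94;-1 129 52 0 0 0 94;-1 129 52 0 0 0 94'
python3 - <<'E'
from h import *
from rig import r,vision
vision.grab_frame("side")
s=r.state(); print(delta(s,[.5412,-.0062,.032],down(-.10)))
E
```

```text
time: 21.75
eef_pos: [0.5421, -0.0074, 0.0578]
tcp_rot: [0.051, 0.999, -0.0, 0.001]
force: [-0.0, -0.4, 0.5]
grip_width: 1.001
grip_force: 0.0
(array([ 1.4,  1.1, 26.3]), array([-0.01,  0.14, -0.1 ]))
```

```bash
python3 -m creep '1 1 10 0 0 0 94;1 1 20 0 0 0 94;1 1 24 0 0 0 94;1 1 25.5 0 0 0 94;1 1 25.5 0 0 0 55;1 1 25.5 0 0 0 55;1 1 25.5 0 0 0 55;1 1 25.5 0 0 0 55;1 1 25.5 0 0 0 55;1 1 25.5 0 0 0 55;1 1 25.5 0 0 0 55;1 1 25.5 0 0 0 55' 40
python3 - <<'E'
from h import *
from rig import r,vision
s=r.state(); print(delta(s,[.5412,-.0062,.032],down(-.10)))
print(delta(s,[.4117,.2982,.03],down(-.10)))
E
```

```text
time: 22.8
eef_pos: [0.5405, -0.0053, 0.0317]
tcp_rot: [0.05, 0.999, 0.0, 0.0]
force: [0.1, 0.4, 1.3]
grip_width: 0.671
grip_force: 40.0
(array([-0.8, -0.8, -0.3]), array([ 0.01,  0.05, -0.04]))
(array([158.7, 289.1,   1.7]), array([ 0.01,  0.05, -0.04]))
```

```bash
python3 -m creep '0 0 -8 0 0 0 55;0 0 -28 0 0 0 55;0 0 -50 0 0 0 55;15 27 -50 0 0 0 55;34 62 -50 0 0 0 55;53 97 -50 0 0 0 55;72 132 -50 0 0 0 55;91 167 -50 0 0 0 55;110 202 -50 0 0 0 55;129 237 -50 0 0 0 55;148 270 -50 0 0 0 55;159 289 -50 0 0 0 55'
python3 -m creep '0 0 0 0 0 0 55;0 0 0 0 0 0 55;0 0 15 0 0 0 55;0 0 30 0 0 0 55;0 0 38 0 0 0 55;0 0 38 0 0 0 55;0 0 38 0 0 0 55'
python3 - <<'E'
from h import *
from rig import r,vision
vision.grab_frame("side")
s=r.state(); print(delta(s,[.411,.2985,.0297],down(-.10)))
E
```

```text
time: 23.8
eef_pos: [0.408, 0.3009, 0.0804]
tcp_rot: [0.049, 0.999, 0.0, -0.002]
force: [0.8, -1.2, -5.3]
grip_width: 0.668
grip_force: 40.0
time: 24.38
eef_pos: [0.4109, 0.297, 0.0427]
tcp_rot: [0.051, 0.999, -0.001, -0.001]
force: [0.8, 0.5, -4.4]
grip_width: 0.668
grip_force: 40.0
(array([ 0.6,  0.9, 13.9]), array([-0.  ,  0.01, -0.11]))
```

```bash
python3 -m creep '0 1 7 0 0 0 55;0 1 11 0 0 0 55;0 1 12.5 0 0 0 55;0 1 13.5 0 0 0 55;0 1 13.5 0 0 0 55;0 1 13.5 0 0 0 55'; python3 -m creep '0 0 0.5 0 0 0 55;0 0 1 0 0 0 55;0 0 1 0 0 0 55'
```

```text
time: 24.93
eef_pos: [0.4113, 0.2993, 0.03]
tcp_rot: [0.05, 0.999, 0.0, 0.0]
force: [-0.3, -0.9, -4.5]
grip_width: 0.667
grip_force: 40.0
time: 25.18
eef_pos: [0.4114, 0.2993, 0.0297]
tcp_rot: [0.05, 0.999, 0.0, 0.0]
force: [-2.1, -1.3, 0.7]
grip_width: 0.67
grip_force: 40.0
```

```bash
python3 -m creep '0 0 0.3 0 0 0 85;0 0 0 0 0 0 85;0 0 0 0 0 0 85;0 0 0 0 0 0 85;0 0 -3 0 0 0 85;0 0 -15 0 0 0 85;0 0 -45 0 0 0 85;0 0 -80 0 0 0 85;0 0 -120 0 0 0 85;0 0 -150 0 0 0 85;30 -30 -150 0 0 0 85;60 -60 -150 0 0 0 85'
python3 -m creep '20 -30 0 0 0 0 85;40 -60 0 0 0 0 85;40 -90 0 0 0 0 85;40 -120 0 0 0 0 85;40 -120 0 0 0 0 85;40 -120 0 0 0 0 85'
python3 - <<'E'
from h import *
from rig import r,vision
f=vision.grab_frame("top");fs=vision.grab_frame("side")
cv2.imwrite("pics/t9.png",f["img"][:,:,::-1]);cv2.imwrite("pics/s9.png",cv2.resize(fs["img"][100:310,180:410,::-1],None,fx=2.8,fy=2.8,interpolation=cv2.INTER_CUBIC))
cv2.imwrite("pics/t9c.png",np.hstack([cv2.resize(f["img"][v-27:v+27,u-27:u+27,::-1],(400,400),interpolation=cv2.INTER_CUBIC) for u,v in((154,229),(377,224))]))
E
```

```text
time: 26.18
eef_pos: [0.3484, 0.2472, 0.1827]
tcp_rot: [0.05, 0.999, 0.002, 0.003]
force: [-1.4, -0.3, 0.4]
grip_width: 0.907
grip_force: 0.0
time: 26.68
eef_pos: [0.295, 0.1304, 0.1801]
tcp_rot: [0.052, 0.999, 0.001, 0.001]
force: [0.5, 0.8, 0.4]
grip_width: 0.902
grip_force: 0.0
```

View pics/s9.png

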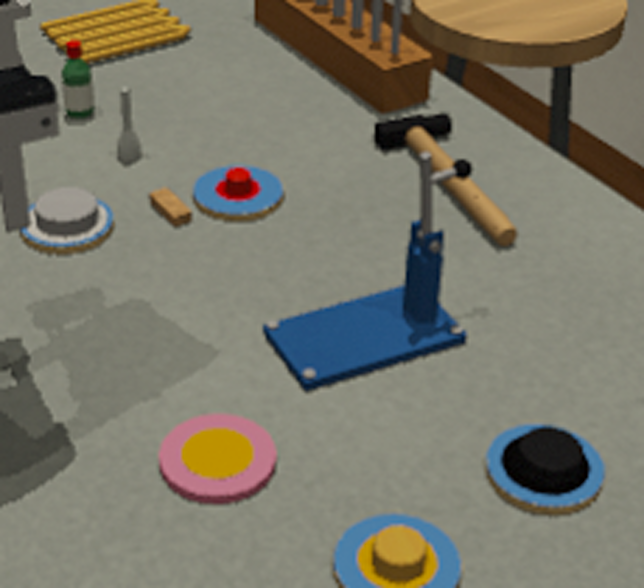

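View pics/t9c.png

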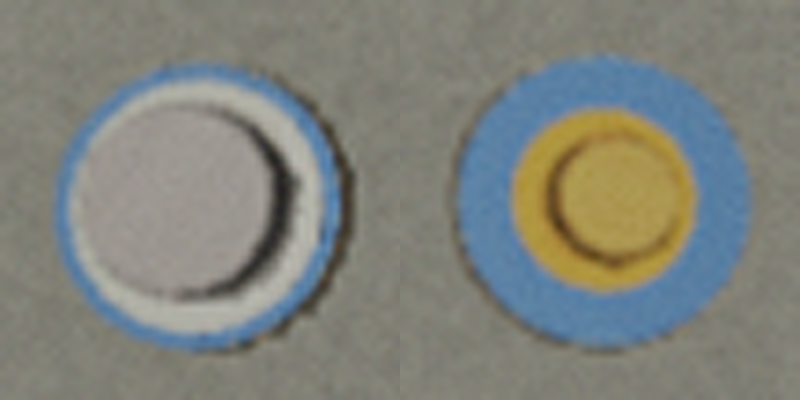

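```bash
python3 - <<'E'
from h import *
f=dict(np.load("top0.npz"))
q=lambda u,v,x,y:(u-27+x/7.407-.4,v-27+y/7.407-.4)
print("steel",onz(f,*q(154,229,175,200),.03)-onz(f,*q(154,229,199,207),.01))
print("brass",onz(f,*q(377,224,617-400,193),.03)-onz(f,*q(377,224,604-400,200),.01))
E
```

```text
steel [0.00158282 0.00082543 0.02      ]
brass [0.00125695 0.00033014 0.02      ]
```

The final pictures show the finger upright at side (428,190), all four dies flat and within about 2 mm of their spots, and the mouthpiece standing at (127,130).

```bash
python3 -c "
from rig import r
print(r.finish_job())"
```

```text
the job is handed in; nothing more can be done
None
```

I handed the job in at about 27 s of the 118 s allowed: the finger was swung upright first and left up, each die is flat on its own spot (steel and brass measured within about 2 mm of the middle, red and black centred by eye), and the mouthpiece is still standing.

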